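Fit the keyed axle into the pulley hub and hold it home

ROBOT

A 6-joint arm with a two-finger parallel gripper is mounted at the origin on the work surface. World frame = base frame: x ahead of the robot, y to its left, z up, the work surface at z = 0. Lengths are in mm, angles in degrees, forces in N, time in s.
With the tool pointing down it reaches from about 350 to 1000 mm from the base axis. Payload 7.1 kg.
Tool frame: the origin (TCP) lies at the very end of the fingers, on their centre line; the grasp point (between the pads) lies 19 mm behind it (manip.grip_depth is the distance from the TCP to the grasp point, in mm); z points along the fingers, y is the line along which they close (so a half turn about z gives the same grasp; the last joint's range is limited). The gripper opens to 85 mm and grips with 20 to 120 N. Pads are 22 mm wide; open, the fingers measure 114 mm over their backs; the gripper's body (76 mm by 85 mm) begins 54 mm behind the grasp point. The pads swing forward as they close: fully open they stand 13 mm farther back than shut.
Start: joints at [64.229, 24.242, 93.386, -0, 62.372, -1.089], TCP at [260.966, 567.892, 231.319] pointing down, gripper open.
Joint ranges: [-172.04, 172.04], [-51.8, 120.97], [4.93, 147.93], [-75.15, 255.16], [6.16, 154.13], [-145.62, 145.62]. Speed limits (degrees/s): [136.94, 136.94, 172.46, 180, 180, 180].

INTERFACE

Orientations are given as [roll, pitch, yaw] about the fixed x, y, z axes, in that order (R = Rz(yaw) Ry(pitch) Rx(roll)).
In Python, from plant import manip gives the robot as it stands.
- The arm moves only by the tool move_arm, never from a script. Its argument "increments" is a list of rows, each a list of 3 entries, a list of its own where there are three numbers: the turn, a rotation vector about the world's x, y, z normalised to -1 to 1, where 1 is 0.5 rad, then the shift along the world's x, y, z normalised to -1 to 1, where 1 is 0.12 m, then the opening, from 0 (shut) to 1 (fully open). A call has exactly 5 rows; each row is the pose to reach, as a shift and turn from the pose commanded when the call began; what a row does not reach only later rows make up. A row lasts 1/8 s, in which the tool goes at most 62.5 mm and 10.7 degrees, less where a joint would pass 70% of its speed; a pose out of reach is approached as far as the arm can. A call with a number of a shift or a turn outside -1 to 1 is refused whole. A call with a gripper value outside its range is refused whole. The fingers move at their own pace and stop on an object; "grip_force" is the grip in N (left out, the last holds). Time passes only in rows, so rows that repeat a pose let the fingers close, or fill a call up. It gives the time, the measured TCP pose, the force and the opening at its end, in the units of the state.
- manip.sense(): the state, without advancing time (a new reading comes with each control period).
- manip.get_image(name): name is "scene" or "top"; returns a dict with "pixels" (480x640x3 uint8, red, green, blue), "fx", "fy", "cx", "cy" (pixels), "R" (3x3) and "t" (3): a world point X has camera coordinates R X + t. Camera axes: x right, y down, z forward; pixel columns grow to the right and rows downward; lengths in mm; the calibration is good to about 2 mm. A picture is of the moment at which its call begins. There is no depth.
- manip.close_job(): hands the job in, once; it reports no verdict.
The state is a dict: "time_s": time; "joints": joint angles; "joint_vel": joint speeds; "effort": joint torques, N m; "position": TCP position; "orientation": TCP orientation; "force": force on the tool from outside, world axes, zero at the start; "moment": the same for the moment, N m; "finger_gap": opening from 0.0 (shut) to 1.0 (fully open).
Only numpy, scipy, OpenCV 4.12 (cv2) and the standard library are available. Lean on these libraries where they do the work, as an engineer would, in place of code of your own. Each camera call takes 0.05 s, during which the arm holds its last target. There are 200 camera calls.

TASK

Lift the dust cap off the pulley hub and stand it upright, right way up, on the cork pad in the one free cell of the divided crate. Then take the axle that has a key from the wooden stand, lower it into the hub, turn it until its key slips into the keyway, and push it down against the hub's spring until its collar is seated on the hub. Finish while still holding the axle pushed fully home with the gripper, so that a colleague can fit the clip underneath; leave the plain axle, the tins and the other things on the bench alone.

Things in the scene. Friction and masses are not known exactly. Their poses are not given: they have to be found in the camera images.
- hub_mouth (a point): Centre of the bore's mouth, on the flat top of the aluminium hub boss (45 mm across, 75 mm above the bench; the 110 mm pulley rim around it ends 20 mm lower). Fixed, does not turn. Bore 22 mm across. z up; the keyway runs out of the bore along +x of this frame, 8.5 mm wide, to 16.5 mm from the axis, over the whole depth. The dust cap covers it at the start.
- plunger (a joint): Spring plunger in the bore: 0 at rest, with its top 37 mm below the mouth; grows (m, up to 0.010) as it is pressed down. The axle's nose meets it 8 mm before the axle is home. It pushes back with 6 N at 0 and 12 N at 0.008 (axle home), so it lifts the axle back if let go.
- cap_grip (a point): Point on the knob's axis of the round grey plastic dust cap, 40 mm above its underside. Flange 56 mm across and 15 mm high (open below, 10 mm deep, 50 mm inside), then a round knob 30 mm across from 15 to 60 mm above the underside. 80 g. At the start it sits over the hub boss, underside 10 mm below the boss top; it lifts straight off.
- pad: Cork disc 52 mm across and 3 mm thick, fixed on the crate floor in the free cell; origin at the centre of its underside, 5 mm above the bench. The cap stands on its top, 8 mm above the bench.
- crate: Fixed wooden crate, 80 x 236 x 26 mm high with 5 mm walls; origin at the centre of its underside, three cells in a row along its own y, about 70 mm wide in x and 72 mm in y, centred at y = -76, 0 and +76 mm. Two cells hold tins (48 mm across, 62 mm tall), the third the pad; which is which varies.
- axle_grip (a point): Axis point in the middle of the keyed steel axle's square head, 77 mm above the nose. Head 24 x 24 mm, 51 to 97 mm above the nose, faces square to x and y; below it a collar 34 mm across (45 to 51 mm), then the 20 mm round shaft. 0.25 to 0.4 kg. The key points along +x of this frame, as does a dark line on the head's top. Home: this point 32 mm above the hub mouth, collar on the boss.
- axle_key (a point): Outer face of the key, at its lower end, 18 mm above the nose and 15 mm from the axle's axis: the key is 6 mm wide and runs from 18 to 42 mm above the nose. The lower 18 mm of the shaft are a plain round pilot with a 3 mm chamfer. At the start the axle stands upright, its nose in a 14 mm deep hole of the stand.
- plain: The plain steel axle, the same but without key and without dark line, in the stand's other hole 95 mm away (which is which varies); origin at the centre of its nose. Leave it.
- stand: Fixed wooden block 66 x 180 x 22 mm; origin at the centre of its underside, its two holes 47.5 mm either side along y, 14 mm deep, 23.5 mm wide.
- tin1: Round tin in a cell of the crate, origin at the centre of its underside. Leave it.
- tin2: The other tin, alike. Leave it.
- swivel: Steel swivel, 95 x 38 x 26 mm, lying on the bench. Leave it.
- gauge: Blue plastic grip gauge, 45 x 120 x 18 mm, lying beyond the hub. Leave it.
- belay: Bronze-coloured belay device, 77 x 35 x 30 mm, lying beyond the stand. Leave it.
- biner: Plain oval carabiner lying flat, 66 x 110 x 10 mm, beyond the crate. Leave it.

How it is judged (in metres and radians):
On the way:
1. the dust cap stands upright on the cork pad in the free cell, let go (horizontal distance between cap_grip and pad below 0.015 m and height (world z) of cap_grip below 0.056 m and angle between cap_grip's own z axis and vertical below 0.12 rad and contact force between the fingers and cap below 0.1 N and linear speed of cap below 0.02 m/s), for 0.2 s.
At the end, for the whole second after the job is handed in: The cap stands upright on the pad (within 15 mm of its centre, tilt under 0.12 rad), let go; the keyed axle is upright in the hub, key in the keyway, within 3 mm of home, the plunger pressed in over 5 mm, and the fingers still hold the axle (over 2 N) (all of step 1 and z of axle_grip in the frame of hub_mouth below 0.035 m and horizontal distance between axle_grip and hub_mouth below 0.005 m and angle between axle_grip's own z axis and vertical below 0.08 rad and angle between the x axis of axle_grip and the x axis of hub_mouth, either way round below 0.2 rad and value of joint plunger above 0.005 m and contact force between the fingers and axle above 2 N); the arm keeps its last pose, push and grip.
It fails at once if the plain axle is moved by more than 20 mm or tipped (distance of plain from where it was at the start of the episode above 0.02 m or angle between plain's own z axis and vertical above 0.4 rad).
It fails at once if a tin is moved by more than 20 mm or tipped (distance of any of tin1, tin2 from where it was at the start of the episode above 0.02 m or angle between any of tin1, tin2's own z axis and vertical above 0.4 rad).
It fails at once if a thing lying on the bench is moved by more than 20 mm or tipped (distance of any of swivel, gauge, belay, biner from where it was at the start of the episode above 0.02 m or angle between any of swivel, gauge, belay, biner's own z axis and vertical above 0.4 rad).
It also fails if it takes over 54 s, if anything falls off the work surface, if the arm or the gripper's body presses on something with over 40 N, if the wrist force passes 120 N, or if a joint passes its speed limit or range.

## Working session

There is one attempt and no reset: what is moved stays moved. The work goes in short steps, Python scripts to look and compute and a tool call to move; the robot and the scene stay as the last step left them, time stands still between calls to the robot, and variables do not carry over. Pictures are saved under pics/ and viewed, on a budget of 10 in all, crops included, one or two more only if the job needs it, and the job is handed in when it is done.

Besides the shell and the picture viewer there is one more tool, called after "Request:" by a JSON object that holds its "name" and its "arguments". move_arm: Moves the arm, as the interface text tells. Its arguments: {"type":"object","properties":{"increments":{"type":"array","items":{"type":"array"}},"grip_force":{"type":"number"}},"required":["increments"]}

```bash
mkdir -p pics; ls; python3 - <<'E'
from plant import manip
import cv2,pickle
for n in("scene","top"):
    d=manip.get_image(n);pickle.dump(d,open(f"pics/{n}0.pkl","wb"))
    cv2.imwrite(f"pics/{n}0.png",d["pixels"][:,:,::-1])
    print(n,d["fx"],d["cx"],d["cy"],d["R"],d["t"])
print(manip.sense(), manip.grip_depth)
E
```

```text
pics
scene 444.1617546453694 321.87931729473814 232.2064717068696 [[ 0.67580442  0.73666215 -0.02484473]
 [ 0.40676281 -0.40084455 -0.82089443]
 [-0.61468073  0.54465817 -0.57053929]] [-384.39760176 -121.05434436 1190.14621031]
top 570.5917791926707 323.37944707577 241.92546336667564 [[ 0.01847862 -0.99979404  0.00839211]
 [-0.98562625 -0.01962523 -0.16779673]
 [ 0.16792686 -0.00517083 -0.98578589]] [ -16.77453385  565.29654776 1014.87828772]
{'time_s': 0.1, 'joints': array([ 6.42277811e+01,  2.42797345e+01,  9.34278717e+01,  6.95086680e-04,
        6.23733904e+01, -1.08841696e+00]), 'joint_vel': array([-0.01479045, -0.08116572, -0.11209748,  0.06765182, -0.09842139,
        0.06765276]), 'effort': array([-6.24078366e-04, -5.58426583e+01, -2.82446605e+01, -1.40876477e-04,
        2.90157324e-03, -6.08150373e-06]), 'position': array([260.75767542, 567.44797993, 230.62129057]), 'orientation': array([-1.79919030e+02, -2.15382729e-03,  1.55315874e+02]), 'force': array([ 0.84942493,  0.12074319, -0.43519629]), 'moment': array([-0.00853895, -0.02718445, -0.00320579]), 'finger_gap': 1.0045561944581967} 18.700000000000003
```

View pics/scene0.png

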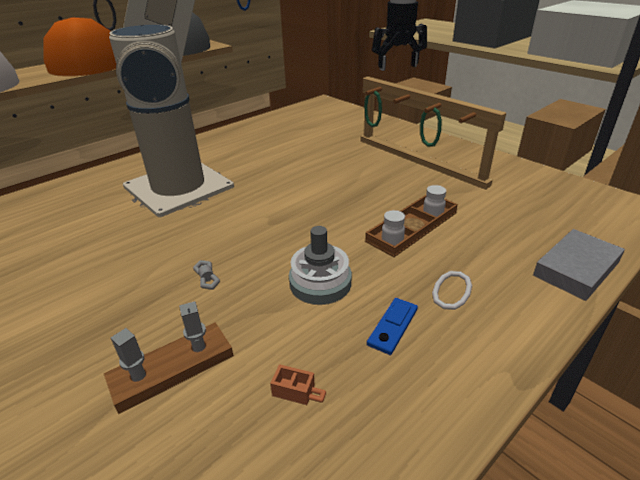

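View pics/top0.png

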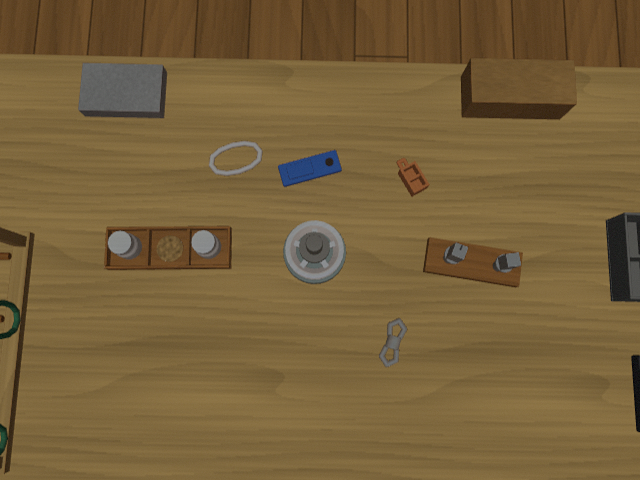

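Scene: the hub with its cap is at about (315,248) in the top view. The crate's free middle cell, with the pad, is at about (169,249). The axle heads are at about (457,253) and (509,262). Next I zoom in on the details.

```bash
cat > h.py <<'E'
import numpy as np,cv2,pickle
def load(f): return pickle.load(open(f,"rb"))
def ray(d,u,v,z):
    D=d["R"].T@np.array([(u-d["cx"])/d["fx"],(v-d["cy"])/d["fy"],1]);C=-d["R"].T@d["t"]
    return C+D*(z-C[2])/D[2]
def proj(d,X):
    c=d["R"]@np.array(X,float)+d["t"];return np.array([d["fx"]*c[0]/c[2]+d["cx"],d["fy"]*c[1]/c[2]+d["cy"]])
def crop(d,u,v,w,h,s):
    return cv2.resize(d["pixels"][v:v+h,u:u+w,::-1],None,fx=s,fy=s,interpolation=cv2.INTER_CUBIC)
E
python3 - <<'E'
from h import *
t=load("pics/top0.pkl");s=load("pics/scene0.pkl")
a=np.hstack([crop(t,275,210,80,80,5),crop(s,280,215,80,80,5)])
b=np.hstack([crop(t,420,230,110,60,3.6363),crop(s,100,295,132,72,400/132)])
b=b[:min(218,b.shape[0])]
b=cv2.resize(b,(800,200)) if False else b
h=b.shape
cv2.imwrite("pics/c1.png",np.vstack([a,cv2.resize(b,(800,200+18))])[:600+18])
im=np.vstack([a,b[:200]]) if b.shape[1]==800 else a
print(b.shape); cv2.imwrite("pics/c1.png",np.vstack([a,cv2.resize(b,(800,200))]))
E
```

```text
(218, 800, 3)
```

View pics/c1.png

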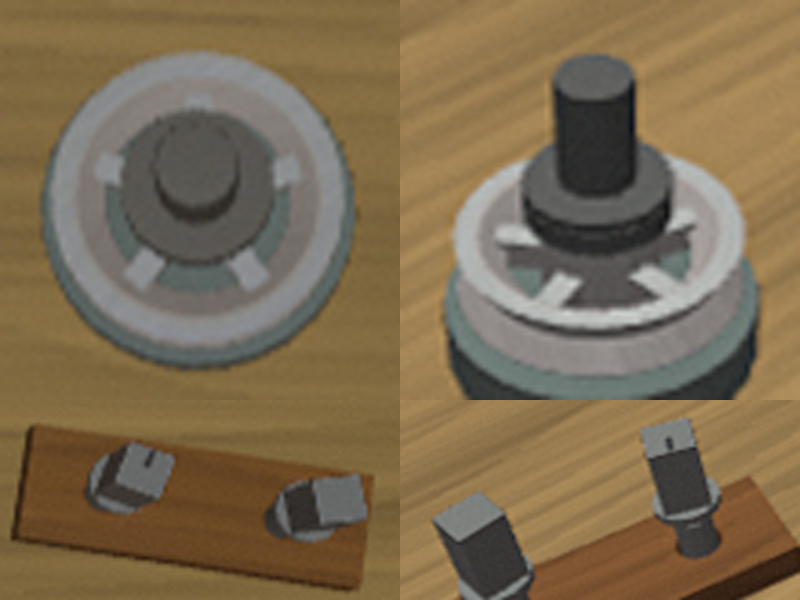

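The keyed axle is the left one in the top view, nearest the hub: its dark line is clear, running from the head's centre towards +x. The knob top is at about (314,243) top / (319,231) scene. The rim centre is at about (314.6,249.6) top.

```bash
python3 - <<'E'
from h import *
t=load("pics/top0.pkl");s=load("pics/scene0.pkl")
def comps(d,m,roi,mn):
    u,v,w,h=roi;mm=np.zeros(m.shape,np.uint8);mm[v:v+h,u:u+w]=m[v:v+h,u:u+w]
    c,_=cv2.findContours(mm,cv2.RETR_EXTERNAL,cv2.CHAIN_APPROX_NONE)
    return [k for k in c if cv2.contourArea(k)>mn]
def hsv(d): return cv2.cvtColor(d["pixels"],cv2.COLOR_RGB2HSV).astype(int)
ht,hs=hsv(t),hsv(s)
print("knob top",ray(t,314.2,243.2,125),ray(s,318.8,230.6,125),"rim",ray(t,314.6,249.6,55))
# bright low-sat: heads' tops
for n,d,H,roi in(("top",t,ht,(425,235,100,45)),("scene",s,hs,(105,295,110,60))):
    for th in(120,135,145):
        for k in comps(d,((H[:,:,1]<40)&(H[:,:,2]>th)).astype(np.uint8),roi,25):
            r=cv2.minAreaRect(k);P=np.array([ray(d,*p,105)[:2] for p in cv2.boxPoints(r)]);
            M=cv2.moments(k)
            print(n,th,np.round(r[0],1),cv2.contourArea(k),"c",ray(d,M["m10"]/M["m00"],M["m01"]/M["m00"],105)[:2].round(1),"sides",np.linalg.norm(np.diff(P,axis=0),axis=1).round(1),"ang",np.degrees(np.arctan2(*(P[1]-P[0])[::-1])).round(1))
# rim
for th in(120,135):
    for k in comps(t,((ht[:,:,1]<35)&(ht[:,:,2]>th)).astype(np.uint8),(275,210,80,80),500):
        e=cv2.fitEllipse(k);print("rim",th,e,ray(t,*e[0],55))
# crate and stand: red-brown
for n,roi,z,off in(("crate",(95,215,145,65),26,0),("stand",(415,230,115,65),22,0)):
    print(n,"hue/sat at wood",ht[245 if n=="crate" else 270,147 if n=="crate" else 480],"bench",ht[290,roi[0]+5])
    m=((ht[:,:,0]<14)&(ht[:,:,1]>90)).astype(np.uint8)
    for k in comps(t,m,roi,150):
        r=cv2.minAreaRect(k);P=np.array([ray(t,*p,z)[:2] for p in cv2.boxPoints(r)])
        print(n,P.round(1).tolist(),P.mean(0).round(1),np.linalg.norm(np.diff(P,axis=0),axis=1).round(1))
# pad
print("pad guess",ray(t,169,249,8))
E
```

```text
knob top [549.82572619  10.26572077 125.        ] [553.5548358   10.81881877 125.        ] rim [549.60884112  10.04566431  55.        ]
scene 120 [122.1 336.1] 175.0 c [ 531.1 -339.7] sides [25.  23.4 24.3] ang 101.5
scene 120 [187.9 308.1] 114.5 c [ 544.4 -245.3] sides [23.3 22.3 22.7] ang 67.3
rim 120 ((314.0311279296875, 249.3088836669922), (57.402278900146484, 57.681861877441406), 70.77388763427734) [550.13166086  11.1066212   55.        ]
rim 135 ((314.0469665527344, 249.11346435546875), (56.17543411254883, 56.9482536315918), 56.90217208862305) [550.49719343  11.0851481   55.        ]
crate hue/sat at wood [ 15 160 102] bench [ 20 129 123]
stand hue/sat at wood [ 15 173 102] bench [ 19 134 122]
pad guess [552.57426069 290.7144137    8.        ]
```

Request:
{"name": "move_arm", "arguments": {"increments": [[[0,0,-0.1],[0.1,-0.19,0],1],[[0,0,-0.2],[0.2,-0.38,0],1],[[0,0,-0.3],[0.3,-0.57,0],1],[[0,0,-0.4],[0.4,-0.75,0],1],[[0,0,-0.456],[0.48,-0.93,0],1]]}}

```text
time_s: 0.72
position: [319.6, 454.3, 231.4]
orientation: [180.0, 0.0, 142.1]
force: [0.9, -0.2, 0.0]
finger_gap: 1.0
```

Request:
{"name": "move_arm", "arguments": {"increments": [[[0,0,-0.1],[0.1,-0.19,0],1],[[0,0,-0.2],[0.2,-0.38,0],1],[[0,0,-0.3],[0.3,-0.57,0],1],[[0,0,-0.4],[0.4,-0.75,0],1],[[0,0,-0.456],[0.48,-0.93,0],1]]}}

```text
time_s: 1.35
position: [376.7, 342.9, 231.4]
orientation: [180.0, 0.0, 129.0]
force: [0.3, -0.4, 0.4]
finger_gap: 0.999
```

Request:
{"name": "move_arm", "arguments": {"increments": [[[0,0,-0.1],[0.1,-0.19,0],1],[[0,0,-0.2],[0.2,-0.38,0],1],[[0,0,-0.3],[0.3,-0.57,0],1],[[0,0,-0.4],[0.4,-0.75,0],1],[[0,0,-0.456],[0.48,-0.93,0],1]]}}

```text
time_s: 1.98
position: [434.1, 231.3, 231.4]
orientation: [180.0, 0.0, 116.0]
force: [-0.0, -0.4, -0.9]
finger_gap: 0.999
```

```bash
python3 - <<'E'
from h import *
t=load("pics/top0.pkl");s=load("pics/scene0.pkl")
S=4
def vis(d,roi):
    u,v,w,h=roi; return crop(d,u,v,w,h,S)
# colour-based segmentation against bench via Lab distance
for n,d,roi,z in(("crate",t,(90,215,155,65),26),("stand",t,(412,228,120,65),22),("cratescene",s,(355,180,110,80),26)):
    im=vis(d,roi);g=im.astype(int);hv=cv2.cvtColor(im,cv2.COLOR_BGR2HSV).astype(int)
    m=((hv[:,:,0]<=16)&(hv[:,:,1]>140)).astype(np.uint8)
    m=cv2.morphologyEx(m,cv2.MORPH_OPEN,np.ones((5,5)))
    k=max(cv2.findContours(m,0,2)[0],key=cv2.contourArea);r=cv2.minAreaRect(k)
    P=[ray(d,p[0]/S+roi[0]-.375,p[1]/S+roi[1]-.375,z)[:2] for p in cv2.boxPoints(r)];P=np.array(P)
    print(n,P.round(1).tolist(),P.mean(0).round(1),np.linalg.norm(np.diff(P,axis=0),axis=1).round(1),"angs",np.degrees(np.arctan2(*(np.diff(P,axis=0).T[::-1]))).round(1))
# keyed head top
for n,d,roi in(("top",t,(442,238,30,32)),("scene",s,(176,296,30,30))):
    S2=8;im=crop(d,*roi,S2);hv=cv2.cvtColor(im,cv2.COLOR_BGR2HSV).astype(int)
    for th in(100,110,120,130):
        m=((hv[:,:,1]<60)&(hv[:,:,2]>th)).astype(np.uint8);m=cv2.morphologyEx(m,cv2.MORPH_CLOSE,np.ones((9,9)))
        for k in cv2.findContours(m,0,2)[0]:
            if cv2.contourArea(k)<1500: continue
            hull=cv2.convexHull(k);P=np.array([ray(d,p[0]/S2+roi[0]-.44,p[1]/S2+roi[1]-.44,105)[:2] for p in hull[:,0]],np.float32)
            r=cv2.minAreaRect(P);print(n,th,"c",np.round(r[0],1),"size",np.round(r[1],1),"ang",round(r[2],1))
    cv2.imwrite(f"pics/head_{n}.png",im)
a=[cv2.resize(cv2.imread(f"pics/head_{n}.png"),(240,240)) for n in("top","scene")]
a=np.hstack(a+[np.zeros((240,140,3),np.uint8)]);b=crop(t,90,215,155,65,4)
cv2.imwrite("pics/c2.png",np.vstack([a,b]))
E
```

```text
crate [[590.4, 413.0], [597.7, 170.7], [515.4, 166.2], [508.4, 405.4]] [553.  288.8] [242.4  82.4 239.3] angs [ -88.3 -176.8   91.7]
stand [[516.8, -193.4], [584.9, -205.3], [557.6, -389.1], [490.0, -375.3]] [ 537.3 -290.8] [ 69.1 185.9  69. ] angs [ -9.9 -98.5 168.4]
cratescene [[518.4, 159.2], [508.4, 472.6], [622.1, 382.8], [614.8, 110.7]] [565.9 281.3] [313.6 144.9 272.1] angs [ 91.8 -38.3 -91.5]
top 100 c [ 545.5 -245.7] size [23.4 23.9] ang 68.9
scene 100 c [ 545.2 -245.4] size [24.2 24.6] ang 69.8
scene 110 c [ 544.9 -245.3] size [24.2 24.1] ang 69.8
scene 120 c [ 544.7 -245.2] size [24.1 23.5] ang 70.2
scene 130 c [ 544.4 -245.1] size [24.1 22.9] ang 70.8
```

View pics/c2.png

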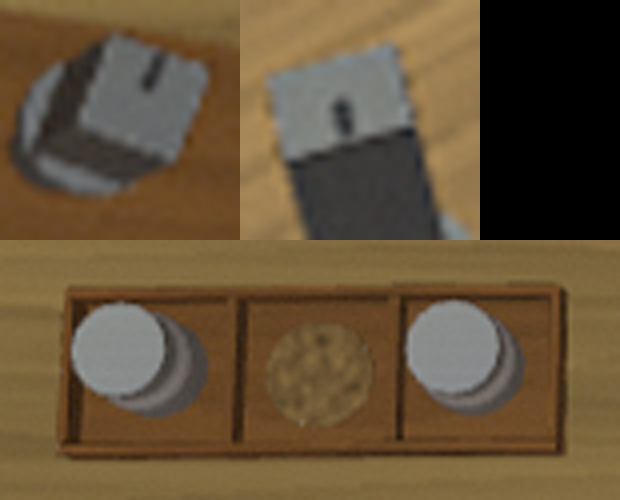

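The head's square has its faces at about -20°. The line points from the centre along about -20° yaw, so the key yaw is about -20°, and both views put the head at (545,-245). The pad disc is at crop (320,133), which gives about (554,289.5).

Request:
{"name": "move_arm", "arguments": {"increments": [[[0,0,-0.1],[0.1,-0.19,0],1],[[0,0,-0.2],[0.2,-0.38,0],1],[[0,0,-0.3],[0.3,-0.57,0],1],[[0,0,-0.4],[0.4,-0.75,0],1],[[0,0,-0.456],[0.488,-0.926,0],1]]}}

```text
time_s: 2.6
position: [492.3, 120.2, 231.4]
orientation: [180.0, 0.0, 102.9]
force: [-0.1, -0.3, -0.5]
finger_gap: 1.003
```

Request:
{"name": "move_arm", "arguments": {"increments": [[[0,0,-0.1],[0.1,-0.19,-0.1],1],[[0,0,-0.2],[0.2,-0.38,-0.2],1],[[0,0,-0.3],[0.3,-0.57,-0.3],1],[[0,0,-0.4],[0.4,-0.75,-0.4],1],[[0,0,-0.456],[0.488,-0.926,-0.5],1]]}}

```text
time_s: 3.22
position: [550.8, 9.1, 171.1]
orientation: [180.0, 0.0, 89.8]
force: [-0.1, -0.4, -0.4]
finger_gap: 0.997
```

Request:
{"name": "move_arm", "arguments": {"increments": [[[0,0,0],[0,0,0],1],[[0,0,0],[0,0,-0.2],1],[[0,0,0],[0,0,-0.4],1],[[0,0,0],[0,0,-0.6],1],[[0,0,0],[0,0,-0.667],1]]}}

```text
time_s: 3.85
position: [549.7, 11.1, 90.6]
orientation: [-179.9, -0.0, 90.0]
force: [0.2, 0.5, 0.7]
finger_gap: 0.998
```

Request:
{"name": "move_arm", "arguments": {"increments": [[[0,0,0],[0,0,0],0.5],[[0,0,0],[0,0,0],0],[[0,0,0],[0,0,0],0],[[0,0,0],[0,0,0],0],[[0,0,0],[0,0,0],0]], "grip_force": 30}}

```text
time_s: 4.47
position: [551.5, 10.9, 92.2]
orientation: [179.9, -0.0, 90.0]
force: [-0.3, 0.1, 7.1]
finger_gap: 0.339
```

Request:
{"name": "move_arm", "arguments": {"increments": [[[0,0,0],[0,0,0.05],0],[[0,0,0],[0,0,0.15],0],[[0,0,0],[0,0,0.3],0],[[0,0,0],[0,0,0.45],0],[[0,0,0],[0,0,0.5],0]]}}

```text
time_s: 5.1
position: [551.9, 10.9, 153.3]
orientation: [179.8, -0.0, 90.0]
force: [0.1, -0.1, -1.2]
finger_gap: 0.337
```

Request:
{"name": "move_arm", "arguments": {"increments": [[[0,0,0],[0,0.1,0],0],[[0,0,0],[0,0.25,0],0],[[0,0,0],[0,0.42,0],0],[[0,0,0],[0,0.6,0],0],[[0,0,0],[0.008,0.774,0],0]]}}

```text
time_s: 5.72
position: [551.4, 105.7, 150.8]
orientation: [-179.9, 0.0, 90.1]
force: [0.4, 0.3, -0.8]
finger_gap: 0.341
```

```bash
python3 - <<'E'
from plant import manip
from h import *
ims=[]
for n in("scene","top"):
    d=manip.get_image(n);pickle.dump(d,open(f"pics/{n}1.pkl","wb"))
s,t=load("pics/scene1.pkl"),load("pics/top1.pkl")
u,v=proj(s,(551,70,120)).astype(int)
cv2.imwrite("pics/c3.png",np.hstack([crop(t,280,215,70,70,5.714),crop(s,270,190,100,100,4)]))
print(u,v)
E
```

```text
341 219
```

View pics/c3.png

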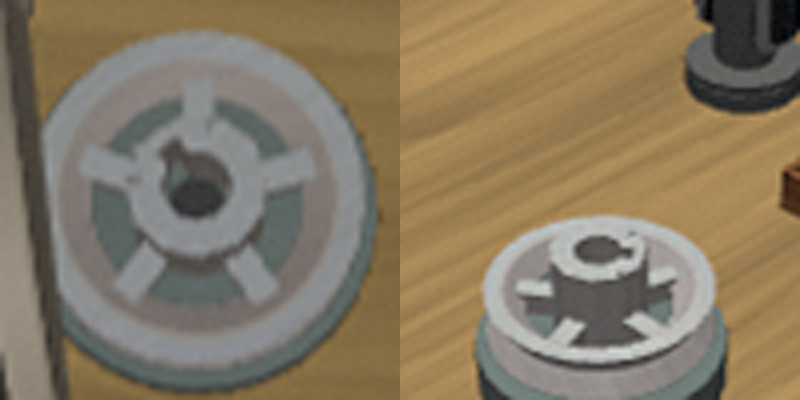

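The cap is held upright and the bore is open. In the top view the keyway points up-left, roughly +40° yaw; in the scene view it points right. I carry on placing the cap.

Request:
{"name": "move_arm", "arguments": {"increments": [[[0,0,0],[0,0.15,0],0],[[0,0,0],[0,0.3,0],0],[[0,0,0],[0,0.46,0],0],[[0,0,0],[0,0.62,0],0],[[0,0,0],[0.008,0.774,0],0]]}}

```text
time_s: 6.45
position: [552.7, 198.0, 151.3]
orientation: [-180.0, 0.0, 90.0]
force: [-0.7, -0.2, -0.2]
finger_gap: 0.341
```

Request:
{"name": "move_arm", "arguments": {"increments": [[[0,0,0],[0,0.15,0],0],[[0,0,0],[0,0.3,0],0],[[0,0,0],[0,0.46,0],0],[[0,0,0],[0,0.62,0],0],[[0,0,0],[0.008,0.774,0],0]]}}

```text
time_s: 7.08
position: [553.7, 290.9, 151.3]
orientation: [180.0, -0.0, 90.0]
force: [0.5, 0.9, -0.9]
finger_gap: 0.346
```

Request:
{"name": "move_arm", "arguments": {"increments": [[[0,0,0],[0,0,0],0],[[0,0,0],[0,0,-0.1],0],[[0,0,0],[0,0,-0.3],0],[[0,0,0],[0,0,-0.5],0],[[0,0,0],[0,0,-0.6],0]]}}

```text
time_s: 7.7
position: [552.8, 288.2, 77.2]
orientation: [-179.8, 0.1, 89.9]
force: [1.1, -0.2, -1.3]
finger_gap: 0.344
```

```bash
python3 - <<'E'
from plant import manip
from h import *
for n in("scene","top"):
    d=manip.get_image(n);pickle.dump(d,open(f"pics/{n}2.pkl","wb"))
s,t=load("pics/scene2.pkl"),load("pics/top2.pkl")
print(manip.sense()["position"])
a=crop(t,275,205,80,80,5);b=crop(s,380,160,80,80,5)
cv2.imwrite("pics/c4.png",np.hstack([a,b]))
# boss top: bright ring, hub region, z=75
S=8
for n,d,X in(("top",t,(551,11,75)),("scene",s,(551,11,75))):
    u,v=proj(d,X).astype(int);r=16;im=crop(d,u-r,v-r,2*r,2*r,S)
    hv=cv2.cvtColor(im,cv2.COLOR_BGR2HSV).astype(int);m=(hv[:,:,2]<115).astype(np.uint8)
    k=[c for c in cv2.findContours(m,cv2.RETR_LIST,2)[0] if 2000<cv2.contourArea(c)<12000]
    for c in k:
        P=np.array([ray(d,p[0]/S+u-r-.44,p[1]/S+v-r-.44,75)[:2] for p in c[:,0]],np.float32)
        cc,rr=cv2.minEnclosingCircle(P);far=P[np.argmax(np.linalg.norm(P-[551,11],axis=1))]
        print(n,"area",cv2.contourArea(c),"mean",P.mean(0),"bbox",P.min(0),P.max(0),"far",far,np.degrees(np.arctan2(*(far-[551,11])[::-1])))
E
```

```text
[552.78376725 288.44879733  77.54421737]
top area 11996.0 mean [533.8939    13.531911] bbox [522.8253   -17.347954] [550.9901    40.799995] far [523.563    -15.815735] -135.65609555420977
top area 8101.0 mean [552.74414   12.043666] bbox [5.4012195e+02 4.2020548e-02] [566.3909   23.39106] far [565.6546    19.852613] 31.135510515403094
top area 3194.0 mean [570.6046    -4.539717] bbox [560.27216  -16.751955] [578.9172      5.5579133] far [566.614    -16.675043] -60.56869451405477
top area 3216.0 mean [569.8989    27.099985] bbox [560.34344   16.431524] [579.09247   39.775154] far [563.87506   39.775154] 65.8945041588732
scene area 4199.0 mean [552.77997   13.571785] bbox [540.02344     1.7877768] [564.72266   23.540033] far [563.06006   22.227276] 42.95190763502217
```

View pics/c4.png

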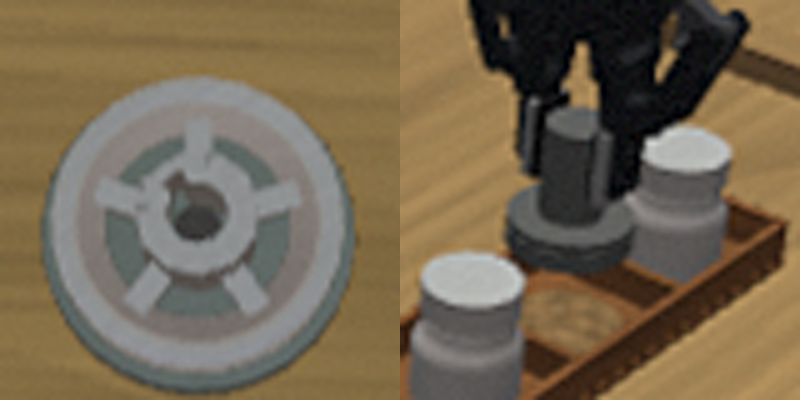

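The hub is clear, with its keyway up-left. The cap is upright in the gripper above the free cell, with the fingers closing along x, clear of the tins. I lower it.

Request:
{"name": "move_arm", "arguments": {"increments": [[[0,0,0],[0,0,-0.1],0],[[0,0,0],[0,0,-0.2],0],[[0,0,0],[0,0,-0.28],0],[[0,0,0],[0,0,-0.34],0],[[0,0,0],[0,0,-0.365],0]]}}

```text
time_s: 8.43
position: [553.5, 289.4, 35.1]
orientation: [-180.0, 0.0, 90.0]
force: [-6.7, -3.2, 20.9]
finger_gap: 0.336
```

Request:
{"name": "move_arm", "arguments": {"increments": [[[0,0,0],[0,0,0],0],[[0,0,0],[0,0,0],0],[[0,0,0],[0,0,-0.008],0],[[0,0,0],[0,0,-0.008],0],[[0,0,0],[0,0,-0.008],0]]}}

```text
time_s: 9.05
position: [554.0, 289.6, 35.2]
orientation: [180.0, -0.0, 90.0]
force: [-1.4, -0.9, 5.2]
finger_gap: 0.341
```

```bash
python3 - <<'E'
from h import *
from scipy.optimize import least_squares
S=8;r=16
for f in("top2","scene2","top1"):
    d=load(f"pics/{f}.pkl")
    u,v=proj(d,(551,11,75)).astype(int);im=crop(d,u-r,v-r,2*r,2*r,S)
    hv=cv2.cvtColor(im,cv2.COLOR_BGR2HSV).astype(int)
    for th in(105,115,125):
        m=(hv[:,:,2]<th).astype(np.uint8)
        for c in cv2.findContours(m,cv2.RETR_LIST,cv2.CHAIN_APPROX_NONE)[0]:
            if not 2000<cv2.contourArea(c)<12000: continue
            P=np.array([ray(d,p[0]/S+u-r-.44,p[1]/S+v-r-.44,75)[:2] for p in c[:,0]])
            if np.linalg.norm(P.mean(0)-[552,12])>6: continue
            q=least_squares(lambda x:np.hypot(*(P-x[:2]).T)-x[2],[551,11.5,11],loss="soft_l1",f_scale=.3).x
            D=P-q[:2];R=np.hypot(*D.T);far=D[R>q[2]+2.5]
            print(f,th,q.round(2),"key dir",np.degrees(np.arctan2(*far.mean(0)[::-1])).round(1),"rmax",R.max().round(1),len(far))
E
```

```text
top2 105 [551.48  11.45  10.8 ] key dir 34.8 rmax 16.1 44
top2 115 [551.55  11.4   11.18] key dir 34.9 rmax 16.4 46
top2 125 [551.61  11.4   11.57] key dir 35.7 rmax 16.9 50
scene2 105 [550.62  12.47  10.06] key dir 36.5 rmax 15.6 36
scene2 115 [550.64  12.46  10.41] key dir 35.4 rmax 15.8 36
scene2 125 [550.71  12.47  10.78] key dir 35.6 rmax 16.0 38
top1 105 [551.49  11.45  10.87] key dir 34.8 rmax 16.1 46
top1 115 [551.56  11.39  11.25] key dir 35.2 rmax 16.5 47
top1 125 [551.6   11.41  11.65] key dir 36.2 rmax 17.0 50
```

The cap is standing on the pad (upward contact force, z as expected). I let go, rise and head for the axle. Hub: (551.2, 11.8), keyway 35°.

Request:
{"name": "move_arm", "arguments": {"increments": [[[0,0,0],[0,0,0],0.4],[[0,0,0],[0,0,0],0.6],[[0,0,0],[0,0,0],0.8],[[0,0,0],[0,0,0],0.9],[[0,0,0],[0,0,0],0.9]]}}

```text
time_s: 9.68
position: [553.8, 289.5, 34.5]
orientation: [-180.0, 0.0, 90.0]
force: [1.1, 0.1, 0.4]
finger_gap: 0.897
```

Request:
{"name": "move_arm", "arguments": {"increments": [[[0,0,0],[0,0,0.05],0.9],[[0,0,0],[0,0,0.25],0.9],[[0,0,0],[0,0,0.5],0.9],[[0,0,0],[0,0,0.8],0.9],[[0,0,0],[0,0,1],0.9]]}}

```text
time_s: 10.3
position: [554.4, 289.8, 156.8]
orientation: [179.9, -0.1, 90.0]
force: [0.4, -0.1, -0.3]
finger_gap: 0.899
```

Request:
{"name": "move_arm", "arguments": {"increments": [[[0,0,0],[0,-0.1,0],1],[[0,0,-0.03],[0,-0.28,0],1],[[0,0,-0.06],[0,-0.48,0],1],[[0,0,-0.1],[-0.01,-0.68,0],1],[[0,0,-0.143],[-0.015,-0.8915,0],1]]}}

```text
time_s: 10.92
position: [551.5, 180.3, 153.9]
orientation: [-179.9, 0.0, 85.8]
force: [-0.1, -0.5, 0.8]
finger_gap: 1.0
```

Request:
{"name": "move_arm", "arguments": {"increments": [[[0,0,-0.03],[0,-0.18,0],1],[[0,0,-0.06],[0,-0.36,0],1],[[0,0,-0.09],[0,-0.54,0],1],[[0,0,-0.12],[-0.01,-0.72,0],1],[[0,0,-0.143],[-0.015,-0.8915,0],1]]}}

```text
time_s: 11.55
position: [550.1, 74.2, 154.5]
orientation: [-180.0, -0.0, 81.8]
force: [0.2, -0.4, 0.3]
finger_gap: 1.0
```

Request:
{"name": "move_arm", "arguments": {"increments": [[[0,0,-0.03],[0,-0.18,0],1],[[0,0,-0.06],[0,-0.36,0],1],[[0,0,-0.09],[0,-0.54,0],1],[[0,0,-0.12],[-0.01,-0.72,0],1],[[0,0,-0.143],[-0.015,-0.8915,0],1]]}}

```text
time_s: 12.18
position: [548.3, -32.8, 154.6]
orientation: [180.0, -0.0, 77.7]
force: [0.5, 0.1, 0.2]
finger_gap: 0.999
```

Request:
{"name": "move_arm", "arguments": {"increments": [[[0,0,-0.03],[0,-0.18,0],1],[[0,0,-0.06],[0,-0.36,0],1],[[0,0,-0.09],[0,-0.54,0],1],[[0,0,-0.12],[-0.01,-0.72,0],1],[[0,0,-0.143],[-0.015,-0.8915,0],1]]}}

```text
time_s: 12.8
position: [546.4, -139.8, 154.5]
orientation: [180.0, -0.0, 73.6]
force: [-1.1, -0.3, 0.1]
finger_gap: 1.0
```

Request:
{"name": "move_arm", "arguments": {"increments": [[[0,0,-0.03],[0,-0.18,0],1],[[0,0,-0.06],[0,-0.36,0],1],[[0,0,-0.09],[0,-0.54,0],1],[[0,0,-0.12],[-0.01,-0.72,0],1],[[0,0,-0.143],[-0.015,-0.8915,0],1]]}}

```text
time_s: 13.42
position: [544.6, -246.9, 154.5]
orientation: [-180.0, -0.0, 69.5]
force: [0.4, 0.1, -0.5]
finger_gap: 1.0
```

```bash
python3 - <<'E'
from plant import manip
from h import *
for n in("scene","top"):
    d=manip.get_image(n);pickle.dump(d,open(f"pics/{n}3.pkl","wb"))
s,t=load("pics/scene3.pkl"),load("pics/top3.pkl")
st=manip.sense();print(st["position"],st["orientation"],st["joints"])
a=np.hstack([crop(t,100,215,130,65,400/130),crop(t,420,215,130,65,400/130)])
b=np.hstack([crop(s,355,160,110,80,400/110),crop(s,120,240,110,80,400/110)])
cv2.imwrite("pics/c5.png",np.vstack([a,b]))
E
```

```text
[ 544.83400609 -247.75300476  154.58662328] [1.79953526e+02 2.02583042e-02 6.93845670e+01] [-2.55838979e+01  2.75160318e+01  9.99064825e+01 -2.03576164e-02
  5.25294331e+01 -4.95609521e+00]
```

View pics/c5.png

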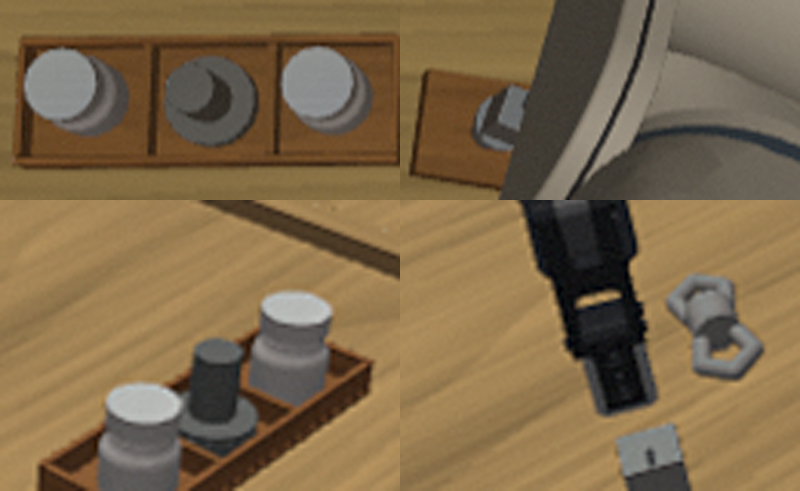

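The cap stands upright on the pad, centred in the middle cell, and the gripper is above the keyed head. I descend and grip.

Request:
{"name": "move_arm", "arguments": {"increments": [[[0,0,0],[0,0,0],1],[[0,0,0],[0,0,-0.15],1],[[0,0,0],[0,0,-0.35],1],[[0,0,0],[0,0,-0.55],1],[[0,0,0],[0,0,-0.73],1]]}}

```text
time_s: 14.15
position: [544.1, -244.3, 64.8]
orientation: [-179.9, -0.0, 69.6]
force: [-0.0, 0.3, -0.7]
finger_gap: 1.002
```

Request:
{"name": "move_arm", "arguments": {"increments": [[[0,0,0],[0,0,0],1],[[0,0,0],[0,0,0],0.4],[[0,0,0],[0,0,0],0],[[0,0,0],[0,0,0],0],[[0,0,0],[0,0,0],0]], "grip_force": 40}}

```text
time_s: 14.78
position: [545.1, -245.6, 67.7]
orientation: [179.9, 0.0, 69.5]
force: [-0.5, 0.5, 4.1]
finger_gap: 0.275
```

Request:
{"name": "move_arm", "arguments": {"increments": [[[0,0,0],[0,0,0],0],[[0,0,0],[0,0,0],0],[[0,0,0],[0,0,0],0],[[0,0,0],[0,0,0],0],[[0,0,0],[0,0,0],0]], "grip_force": 90}}

```text
time_s: 15.4
position: [545.1, -245.6, 67.8]
orientation: [179.9, 0.0, 69.5]
force: [-1.7, 0.7, 5.9]
finger_gap: 0.271
```

Request:
{"name": "move_arm", "arguments": {"increments": [[[0,0,0],[0,0,0.05],0],[[0,0,0],[0,0,0.2],0],[[0,0,0],[0,0,0.4],0],[[0,0,0],[0,0,0.6],0],[[0,0,0],[0,0,0.71],0]]}}

```text
time_s: 16.02
position: [545.3, -245.7, 154.3]
orientation: [179.9, 0.0, 69.5]
force: [0.4, 0.2, -1.8]
finger_gap: 0.27
```

Request:
{"name": "move_arm", "arguments": {"increments": [[[0,0,0.08],[0,0.1,0],0],[[0,0,0.2],[0,0.25,0],0],[[0,0,0.35],[0,0.4,0],0],[[0,0,0.5],[0,0.56,0],0],[[0,0,0.65],[0.017,0.715,0],0]]}}

```text
time_s: 16.65
position: [545.7, -157.4, 150.8]
orientation: [-179.8, -0.1, 88.5]
force: [-0.1, 0.7, -3.1]
finger_gap: 0.264
```

Request:
{"name": "move_arm", "arguments": {"increments": [[[0,0,0.13],[0,0.14,0],0],[[0,0,0.26],[0,0.28,0],0],[[0,0,0.39],[0,0.42,0],0],[[0,0,0.52],[0,0.56,0],0],[[0,0,0.65],[0.017,0.715,0],0]]}}

```text
time_s: 17.27
position: [548.8, -72.8, 152.2]
orientation: [180.0, 0.0, 107.0]
force: [0.2, 0.5, -2.2]
finger_gap: 0.27
```

Request:
{"name": "move_arm", "arguments": {"increments": [[[0,0,0.13],[0,0.14,0],0],[[0,0,0.26],[0,0.28,0],0],[[0,0,0.39],[0,0.45,0],0],[[0,0,0.52],[0,0.62,0],0],[[0,0,0.65],[0.017,0.714,0],0]]}}

```text
time_s: 17.9
position: [550.7, 13.6, 152.1]
orientation: [-180.0, -0.0, 125.7]
force: [-0.7, -0.6, -2.6]
finger_gap: 0.27
```

Request:
{"name": "move_arm", "arguments": {"increments": [[[0,0,0],[0,0,0],0],[[0,0,0],[0,0,0],0],[[0,0,0],[0,0,0],0],[[0,0,0],[0,0,0],0],[[0,0,0],[0,0,0],0]]}}

```text
time_s: 18.52
position: [550.9, 11.6, 152.1]
orientation: [-180.0, -0.0, 125.3]
force: [0.2, -0.1, -2.7]
finger_gap: 0.267
```

```bash
python3 - <<'E'
from plant import manip
from h import *
for n in("scene","top"):
    d=manip.get_image(n);pickle.dump(d,open(f"pics/{n}4.pkl","wb"))
s,t=load("pics/scene4.pkl"),load("pics/top4.pkl")
st=manip.sense();print(st["position"],st["orientation"],st["joints"],st["force"],st["finger_gap"])
cv2.imwrite("pics/c6.png",np.hstack([crop(s,270,180,100,120,4),crop(t,265,190,100,120,4)]))
# expected hub mouth, nose, and key lower end in picture
c=np.array([551.2,11.8]);k=np.radians(35.3)
for n,X in(("mouth",(*c,75)),("nose",(*c,93)),("key",(*(c+15*np.array([np.cos(k),np.sin(k)])),111))): print(n,(proj(s,X)-[270,180])*4)
E
```

```text
[550.88065289  11.71542024 152.10726469] [-1.79997705e+02  3.52486327e-04  1.25363241e+02] [-1.83145751e-02  2.42415211e+01  1.06059375e+02 -2.11935229e-03
  4.97007707e+01 -3.53801850e+01] [ 1.14588817  0.05355636 -2.05023637] 0.2700827862433202
mouth [196.47561576 289.17304776]
nose [195.34734536 257.57525986]
key [227.04079249 228.59639662]
```

View pics/c6.png

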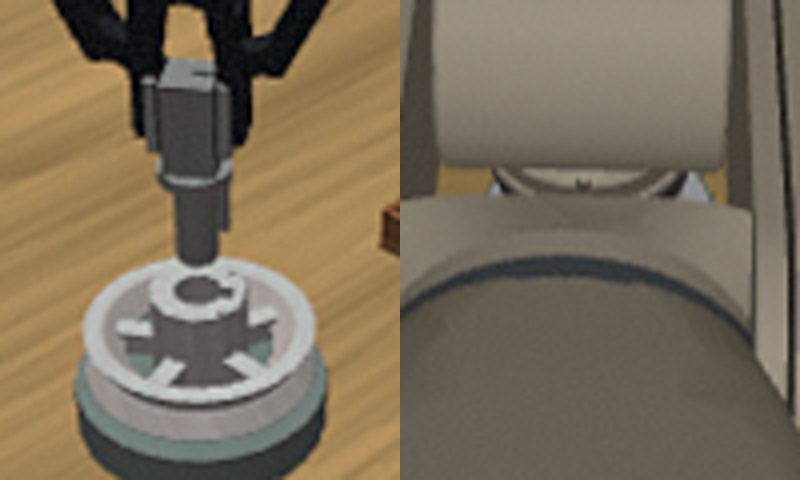

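The axle hangs upright over the bore, nose at about (197,262), with the key at (225,228) on the keyway side as predicted. I lower the pilot in first.

Request:
{"name": "move_arm", "arguments": {"increments": [[[0,0,0],[0,0.003,-0.06],0],[[0,0,0],[0,0.003,-0.12],0],[[0,0,0],[0,0.003,-0.17],0],[[0,0,0],[0,0.003,-0.21],0],[[0,0,0],[0,0.003,-0.25],0]]}}

```text
time_s: 19.25
position: [551.2, 11.9, 121.9]
orientation: [180.0, 0.0, 125.4]
force: [1.1, -2.3, -0.8]
finger_gap: 0.273
```

Request:
{"name": "move_arm", "arguments": {"increments": [[[0,0,0],[0,0,0],0],[[0,0,0],[0,0,0],0],[[0,0,0],[0,0,0],0],[[0,0,0],[0,0,0],0],[[0,0,0],[0,0,0],0]]}}

```text
time_s: 19.88
position: [550.9, 12.1, 122.1]
orientation: [-180.0, 0.0, 125.4]
force: [1.9, -6.1, -5.6]
finger_gap: 0.269
```

The pilot is in, with a small side force (-6 N in y), so I shift -0.5 mm in y and continue to the keyway.

Request:
{"name": "move_arm", "arguments": {"increments": [[[0,0,0],[0.001,-0.004,0],0],[[0,0,0],[0.001,-0.004,-0.03],0],[[0,0,0],[0.001,-0.004,-0.06],0],[[0,0,0],[0.001,-0.004,-0.09],0],[[0,0,0],[0.001,-0.004,-0.1],0]]}}

```text
time_s: 20.5
position: [551.1, 11.8, 109.9]
orientation: [-180.0, -0.0, 125.4]
force: [0.6, -2.9, -0.7]
finger_gap: 0.273
```

There is no vertical force and the key is about 6 mm past the mouth, so it is in the keyway. I push on against the spring.

Request:
{"name": "move_arm", "arguments": {"increments": [[[0,0,0],[0,0,-0.03],0],[[0,0,0],[0,0,-0.06],0],[[0,0,0],[0,0,-0.09],0],[[0,0,0],[0,0,-0.12],0],[[0,0,0],[0,0,-0.14],0]]}}

```text
time_s: 21.12
position: [551.1, 11.7, 93.6]
orientation: [180.0, 0.0, 125.4]
force: [-1.5, -3.1, 7.2]
finger_gap: 0.273
```

Request:
{"name": "move_arm", "arguments": {"increments": [[[0,0,0],[0,0,-0.01],0],[[0,0,0],[0,0,-0.02],0],[[0,0,0],[0,0,-0.03],0],[[0,0,0],[0,0,-0.03],0],[[0,0,0],[0,0,-0.03],0]]}}

```text
time_s: 21.75
position: [551.1, 11.7, 90.4]
orientation: [180.0, 0.0, 125.4]
force: [-2.5, -2.4, 8.7]
finger_gap: 0.27
```

Request:
{"name": "move_arm", "arguments": {"increments": [[[0,0,0],[0,0,-0.01],0],[[0,0,0],[0,0,-0.015],0],[[0,0,0],[0,0,-0.02],0],[[0,0,0],[0,0,-0.02],0],[[0,0,0],[0,0,-0.02],0]]}}

```text
time_s: 22.38
position: [551.2, 11.7, 89.7]
orientation: [180.0, 0.0, 125.4]
force: [-7.5, -3.2, 27.5]
finger_gap: 0.272
```

The force jumped to 27 N and the travel stopped at the expected height, so the collar is seated. One last look.

```bash
python3 - <<'E'
from plant import manip
from h import *
for n in("scene","top"):
    d=manip.get_image(n);pickle.dump(d,open(f"pics/{n}5.pkl","wb"))
s,t=load("pics/scene5.pkl"),load("pics/top5.pkl")
st=manip.sense();print(st["position"],st["force"],st["finger_gap"],st["time_s"])
cv2.imwrite("pics/c7.png",np.hstack([crop(s,270,190,100,100,4),crop(s,360,160,100,100,4)]))
E
```

```text
[551.20554681  11.73046029  89.73083787] [-7.06618863 -2.55480124 26.90946069] 0.2676727918480689 22.475
```

View pics/c7.png

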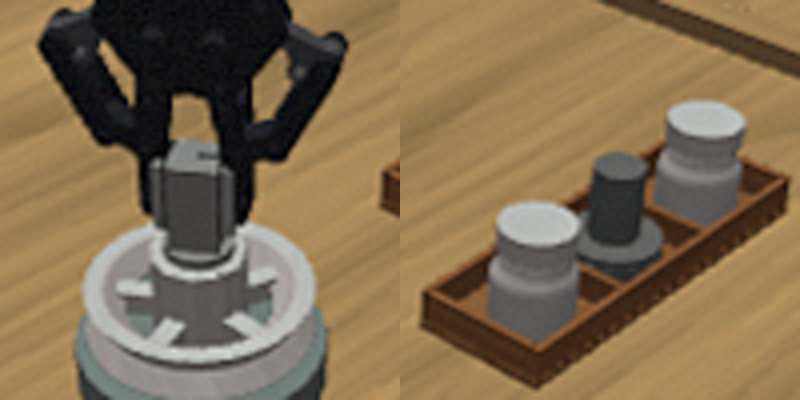

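The collar sits on the boss (about (200,250)), the axle is upright and held, and the cap is upright on the pad. I hand in.

```bash
python3 -c "
from plant import manip
manip.close_job();s=manip.sense();print(s['position'],s['force'],s['finger_gap'],s['time_s'])"
```

```text
the job is handed in; nothing more can be done
the job is handed in; nothing more can be done
```

I handed the job in at about 22.5 s with the gripper still holding the keyed axle pushed home. It reported no verdict.

- **Cap:** I lifted it off the hub and let go of it on the cork pad in the middle cell. The last picture shows it upright, centred by eye, between the two tins, which have not moved.
- **Axle:** I turned it about 56° on the way to the hub, so the key went straight into the keyway (measured at about 35°) with no searching. The only correction was 0.5 mm for a side force of about 6 N.
- **Last checks:** The tool stopped at z = 89.7 mm against about 89.1 mm expected. The push rose from about 9 N to 27 N as the collar seated, and the grip opening held steady at 0.27. The last picture shows the collar on the boss.
- **Not settled:** The two cameras disagreed by about 1 mm on the bore's centre. A side force of about 7 N remained at the end, and I could not read the plunger travel directly. I also could not read the state after handing in.

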